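# Knock the nylon bushing out of a pivot block before welding

## Task

The black nylon bushing must come out of the pivot block before the block is welded. Set the block down over the upright pin of the knock-out base, so that the pin enters the hole in its underside and pokes the bushing up, and let go; then take the bushing by its raised end, lift it out and set it down upright in the shallow tray without dropping it. Leave the block resting flat on the knock-out base and everything else on the bench where it is.

Things in the scene. Friction and masses are not known exactly. Their poses are not given: they have to be found in the camera images.
- block_mid (a point): Centre (half-way up) of the loose upright aluminium block, 84 mm (its x) x 60 mm (its y) x 72 mm high, 0.6 kg. Grasp it across the 60 mm, in its upper half; the bushing will rise 24 mm above its top, so keep the gripper's body clear. A round recess 41.5 mm wide, 60 mm deep, opens at its top; a 30 mm access hole goes on through its 12 mm floor. Any heading will do on the base.
- bushing_mid (a point): Centre (half-way up) of the loose black nylon bushing, a cylinder 40 mm in diameter, 60 mm long, 0.09 kg, axis along its z. It starts in the block's recess, its top flush with the block's, so it cannot be gripped there. Gravity alone holds it down: it slides freely straight up. The pin pushes on its underside and cannot enter its small bore.
- pin_tip (a point): Tip of the upright steel pin in the middle of the knock-out base: a fixed dark steel disc 130 mm in diameter, 15 mm thick. The pin is 18 mm in diameter (12 mm at the chamfered tip) and stands 36 mm above the disc, its tip 51 mm above the bench. With the block resting on the disc, the block's centre is level with the tip and the bushing stands 24 mm out.
- tray: Shallow open steel tray, fixed, 150 mm (its x) by 120 mm (its y) outside and 25 mm high, walls and floor 4 mm thick; the origin is at the centre of its underside, on the bench.
- hammer_grip (a point): Bystander: hammer 200 mm long lying on the bench; this point is on its handle.
- brush_grip (a point): Bystander: brush 190 mm long lying on the bench between the robot's base and the task's things; this point is on its handle.
- wrench_grip (a point): Bystander: wrench 180 mm long lying on the bench; this point is on its shank.
- clamp: Bystander: dark steel screw clamp 175 mm long and about 90 mm wide, lying flat; origin at the middle of its frame, on the bench.
- tube: Bystander: offcut of square steel tube, 110 mm long (its x) and 50 mm square, lying; origin at the centre of its underside.
- flange: Bystander: flat steel pipe flange, a ring 110 mm in diameter with a 48 mm hole, 14 mm thick, without a pin; origin at the centre of its underside.
- can: Bystander: grey can 66 mm in diameter and 100 mm high, standing; origin at the centre of its underside.
Mind the look-alikes: they are no part of the job. Leave any purple look-alike of the part that bears block_mid alone. What is shaped like the part that bears bushing_mid but purple is not meant.

How it is judged:
By the outcome, as a careful person would: the job done as asked, in the order asked, and still so for the second after the job is handed in, with the robot touching nothing.
It also fails if it takes over 61 s, if anything falls off the work surface, if the arm or the gripper's body presses on something with over 40 N, if the wrist force passes 120 N, or if a joint passes its speed limit or range.

## Robot

A 6-joint arm with a two-finger parallel gripper is mounted at the origin on the work surface. World frame = base frame: x ahead of the robot, y to its left, z up, the work surface at z = 0. Lengths are in m, angles in rad, forces in N, time in s.
With the tool pointing down it reaches from about 0.35 to 0.875 m from the base axis. Payload 15.5 kg.
Tool frame: the origin (TCP) lies at the very end of the fingers, on their centre line; the grasp point (between the pads) lies 19 mm behind it; z points along the fingers, x is the direction in which the jaws open and shut, and the axes are right-handed (so a half turn about z gives the same grasp; the last joint's range is limited). The gripper opens to 85 mm and grips with 20 to 120 N. Pads are 22 mm wide; open, the fingers measure 114 mm over their backs; the gripper's body (76 mm by 85 mm) begins 54 mm behind the grasp point. The pads swing forward as they close: fully open they stand 13 mm farther back than shut.
Start: joints at [1.218, 0.494, 1.345, -0, 1.302, -0.096], TCP at [0.159, 0.604, 0.231] pointing down, gripper open.
Joint ranges: [-2.91, 2.91], [-0.82, 2.16], [0.22, 2.67], [-1.22, 4.37], [0.12, 2.79], [-3.08, 3.08]. Speed limits (rad/s): [1.89, 1.89, 2.57, 3.01, 3.01, 3.01].

## Interface

Orientations are given as a unit quaternion [x, y, z, w].
In Python, from station import manip, cams gives the robot as it stands.
- The arm moves only by the tool play_rows, never from a script. Its argument "rows" is a list of rows, each a list of 3 entries, a list of its own where there are three numbers: the shift along the world's x, y, z in units of 40 mm (1.0 is 40 mm), then the turn about the world's z in units of 8 degrees (1.0 is 8 degrees), then the opening in per cent of the stroke, from 0 (shut) to 100 (fully open). In form: [[[x, y, z], twist, hand], ...]. A call has 1 to 12 rows; each row is the pose to reach, as a shift and turn from the pose measured when the call began; what a row does not reach only later rows make up. A row lasts 1/10 s, in which the tool goes at most 50 mm and 8.59 degrees, less where a joint would pass 70% of its speed; a pose out of reach is approached as far as the arm can. A call with a gripper value outside its range is refused whole. The fingers move at their own pace and stop on an object; "grip_force" is the grip in N (left out, the last holds). Time passes only in rows, so rows that repeat a pose let the fingers close. It gives the time, the measured TCP pose, the force and the opening at its end, in the units of the state.
- manip.get_obs(): the state, without advancing time (a new reading comes with each control period).
- cams.snapshot(name): name is "scene" or "top" or "wrist"; returns a dict with "color" (480x640x3 uint8, red, green, blue), "camera_matrix" (3x3 intrinsics, pixels), "pose" (4x4, takes a point from camera to world coordinates); the wrist camera has in their place "T_tool_cam" (4x4, takes a point from camera to tool coordinates, whose origin is the TCP and whose axes are the tool frame's). Camera axes: x right, y down, z forward; pixel columns grow to the right and rows downward; lengths in m; the calibration is good to about 2 mm. A picture is of the moment at which its call begins: read the wrist's pose just before it. There is no depth.
- manip.finish_job(): hands the job in, once; it reports no verdict.
The state is a dict: "clock": time; "joints": joint angles; "qvel": joint speeds; "effort": joint torques, N m; "tcp_pos": TCP position; "orientation": TCP orientation; "force": force on the tool from outside, world axes, zero at the start; "wrist_torque": the same for the moment, N m; "width": finger opening in m.
Only numpy, scipy, OpenCV 4.12 (cv2) and the standard library are available. Lean on these libraries where they do the work, as an engineer would, in place of code of your own. Each camera call takes 0.05 s, during which the arm holds its last target.

## Working session

There is one attempt and no reset: what is moved stays moved. The work goes in short steps, Python scripts to look and compute and a tool call to move; the robot and the scene stay as the last step left them, time stands still between calls to the robot, and variables do not carry over. Pictures are saved under pics/ and viewed, and the job is handed in when it is done.

Besides the shell and the picture viewer there is one more tool, called after "Emit:" as name(argument=value, ...), one argument or row to a line, values as JSON. play_rows: Moves the arm, as the interface text tells. Its arguments: {"type":"object","properties":{"rows":{"type":"array","items":{"type":"array"}},"grip_force":{"type":"number"}},"required":["rows"]}

```bash
mkdir -p pics
cat > h.py <<'E'
import numpy as np, cv2
from station import manip, cams
def snap(name,fn):
    o=manip.get_obs(); s=cams.snapshot(name)
    cv2.imwrite('pics/'+fn,s['color'][:,:,::-1])
    if 'pose' in s: T=np.array(s['pose'])
    else:
        from scipy.spatial.transform import Rotation as R
        W=np.eye(4);W[:3,:3]=R.from_quat(o['orientation']).as_matrix();W[:3,3]=o['tcp_pos'];T=W@np.array(s['T_tool_cam'])
    np.savez('pics/'+fn+'.npz',K=s['camera_matrix'],T=T,img=s['color'])
    return s['color'],np.array(s['camera_matrix']),T
def load(fn):
    d=np.load('pics/'+fn+'.npz');return d['img'],d['K'],d['T']
def ray(K,T,uv,z):
    d=T[:3,:3]@np.linalg.inv(K)@np.array([uv[0],uv[1],1.]);o=T[:3,3]
    return o+d*(z-o[2])/d[2]
def proj(K,T,p):
    c=np.linalg.inv(T)@np.r_[p,1.];q=K@c[:3];return q[:2]/q[2]
E
python3 - <<'E'
from h import *
for n in ['scene','top','wrist']:
    i,K,T=snap(n,n+'1.png');print(n,K.round(1).tolist(),T.round(3).tolist())
o=manip.get_obs();print({k:np.round(v,4).tolist() for k,v in o.items()})
E
```

```text
scene [[518.5, 0.0, 314.3], [0.0, 518.5, 244.1], [0.0, 0.0, 1.0]] [[0.675, 0.487, -0.555, 1.376], [0.738, -0.442, 0.51, -0.715], [0.003, -0.753, -0.658, 0.992], [0.0, 0.0, 0.0, 1.0]]
top [[459.8, 0.0, 319.0], [0.0, 459.8, 242.4], [0.0, 0.0, 1.0]] [[-0.022, -0.985, 0.17, 0.397], [-1.0, 0.022, -0.005, 0.0], [0.001, -0.17, -0.985, 1.264], [0.0, 0.0, 0.0, 1.0]]
wrist [[364.9, 0.0, 320.6], [0.0, 364.9, 241.1], [0.0, 0.0, 1.0]] [[0.255, 0.92, 0.297, 0.083], [0.967, -0.243, -0.079, 0.625], [-0.001, 0.307, -0.952, 0.373], [0.0, 0.0, 0.0, 1.0]]
{'clock': 0.15, 'joints': [1.2175, 0.494, 1.346, -0.0, 1.3025, -0.0955], 'qvel': [-0.0014, -0.0027, -0.0015, -0.0009, -0.0007, -0.0001], 'effort': [0.0001, -88.254, -38.4067, -0.0003, 0.0073, -0.0], 'tcp_pos': [0.1593, 0.6041, 0.2309], 'orientation': [0.7921, 0.6103, -0.0004, 0.0002], 'force': [-0.1977, 0.1141, 0.009], 'wrist_torque': [-0.0264, -0.0503, -0.009], 'width': 0.0852}
```

View pics/scene1.png

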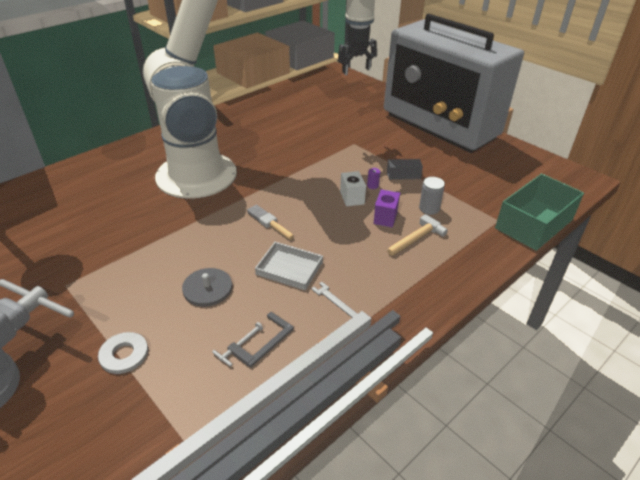

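View pics/top1.png

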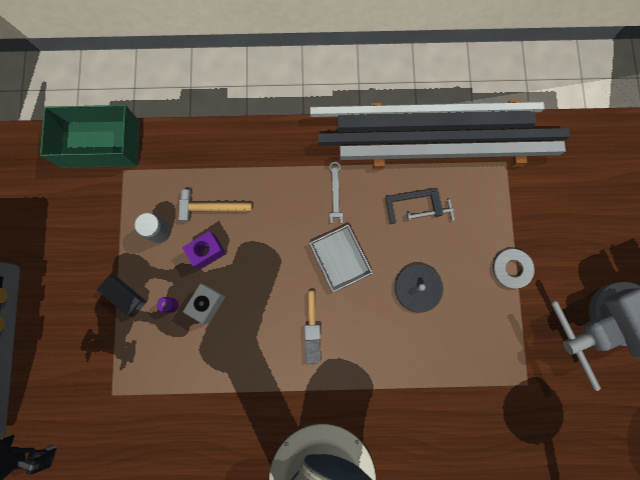

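View pics/wrist1.png

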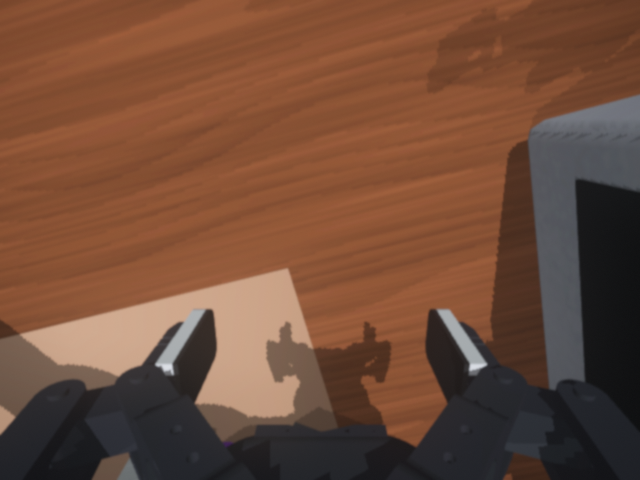

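The aluminium block is at top (202,303) / scene (352,188), with the black bushing in it. The purple block at top (203,249) and the purple cylinder at (167,304) are the look-alikes. The knock-out base with its pin is at top (419,287), while the flange at (514,268) has no pin. I'll confirm with enlarged crops.

Run:
```python
from h import *
i,K,T=load('top1.png');j,_,_=load('scene1.png')
a=cv2.resize(i[270:340,150:250],(400,280),interpolation=cv2.INTER_CUBIC)
b=cv2.resize(i[255:325,370:470],(400,280),interpolation=cv2.INTER_CUBIC)
c=cv2.resize(j[160:230,320:420],(400,280),interpolation=cv2.INTER_CUBIC)
d=cv2.resize(i[215:300,290:390],(400,280),interpolation=cv2.INTER_CUBIC)
cv2.imwrite('pics/crop1.png',np.vstack([np.hstack([a,b]),np.hstack([c,d])])[:,:,::-1])
```

```text
(no output)
```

View pics/crop1.png

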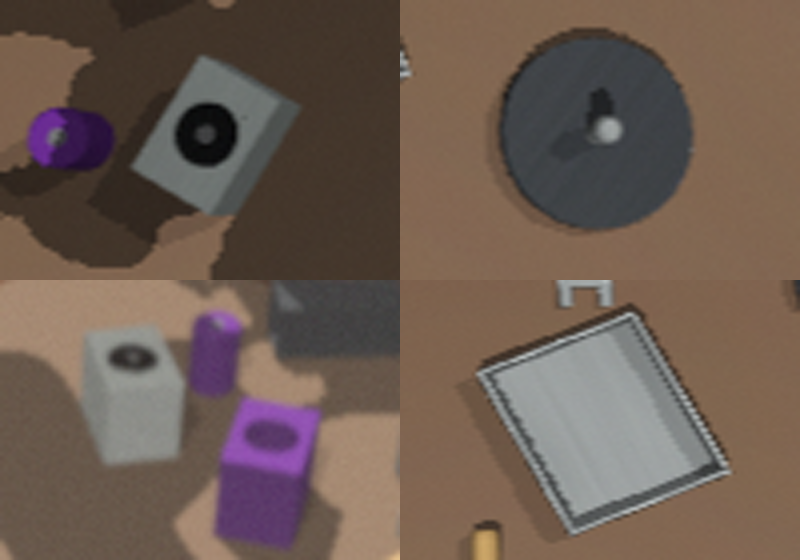

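Run:
```python
from h import *
i,K,T=load('top1.png')
g=i.astype(int)
# bushing: dark neutral pixels inside block
hsv=cv2.cvtColor(i,cv2.COLOR_RGB2HSV)
sub=np.zeros(i.shape[:2],np.uint8);sub[288:318,188:216]=1
m=((hsv[:,:,2]<45)&(sub>0)).astype(np.uint8)
n,l,st,ce=cv2.connectedComponentsWithStats(m)
k=1+st[1:,4].argmax();c=[cv2.convexHull(max(cv2.findContours((l==k).astype(np.uint8),0,1)[0],key=len))]
M=cv2.moments(c[0]);uv=(M['m10']/M['m00'],M['m01']/M['m00']);print('bush',st[k],uv,ray(K,T,uv,.072))
f=lambda x,y,ox,oy:((x+.5)/4-.5+ox,(y+.5)/4-.5+oy)
P=[ray(K,T,f(*p,150,270),.072) for p in [(203,55),(283,103),(212,213),(132,165)]]
P=np.array(P);print(P.round(4),P.mean(0));
for a in range(4):
    d=P[(a+1)%4]-P[a];print(np.linalg.norm(d[:2]),np.degrees(np.arctan2(d[1],d[0])))
print('pin',ray(K,T,f(607,130,370-100,255),.051))
m=((hsv[:,:,2]<85)&(hsv[:,:,1]<90)).astype(np.uint8);s2=np.zeros_like(m);s2[258:316,390:448]=1
m=cv2.morphologyEx(m&s2,cv2.MORPH_OPEN,np.ones((3,3)))
c=max(cv2.findContours(m,0,1)[0],key=len);(cx,cy),r=cv2.minEnclosingCircle(c);e=cv2.fitEllipse(cv2.convexHull(c));print('disc',(cx,cy),r,e,ray(K,T,(cx,cy),.0125),ray(K,T,e[0],.0125))
Q=[ray(K,T,f(x-400,y-280,290,215-0) if 0 else (290+(x-400+.5)/4-.5,215+(y-280+.5)*85/280-.5),.025) for x,y in [(477,373),(635,307),(729,472),(574,534)]]
Q=np.array(Q);print(Q.round(4),Q.mean(0))
for a in range(4):
    d=Q[(a+1)%4]-Q[a];print(np.linalg.norm(d[:2]),np.degrees(np.arctan2(d[1],d[0])))
j,Ks,Ts=load('scene1.png')
F=lambda x,y:((x+.5)/4-.5+320,(y-280+.5)/4-.5+160)
print('bush scene',ray(Ks,Ts,F(134,358),.072))
```

```text
bush [194 296  15  15 166] (201.0855991943605, 302.99093655589127) [0.45110843 0.30133212 0.072     ]
[[0.5016 0.3043 0.072 ]
 [0.4695 0.252  0.072 ]
 [0.4006 0.2963 0.072 ]
 [0.4321 0.3482 0.072 ]] [0.45095246 0.30020507 0.072     ]
0.061282583201959874 -121.56133776877202
0.08188875236478803 147.26681562590906
0.06067268565265851 58.77518343276864
0.08223485937511583 -32.30252649297365
pin [ 0.48078705 -0.2721654   0.051     ]
disc (418.1896667480469, 287.5) 24.718013763427734 ((418.26300048828125, 287.4666748046875), (47.99766540527344, 49.21421813964844), 158.44081115722656) [ 0.48262238 -0.27210459  0.0125    ] [ 0.48270822 -0.27230905  0.0125    ]
[[ 0.6099  0.0222  0.025 ]
 [ 0.6635 -0.0875  0.025 ]
 [ 0.5238 -0.1465  0.025 ]
 [ 0.4754 -0.0404  0.025 ]] [ 0.56813053 -0.0630534   0.025     ]
0.12216831242496509 -63.9781573218447
0.15166156241233317 -157.12302831189405
0.11660769773862822 114.50702176308448
0.14837548881203455 24.971867089749765
bush scene [0.45292983 0.29877861 0.072     ]
```

Emit:
play_rows(
  rows=[
    [[1,-1,0],-0.3,100],
    [[2,-2,0],-0.6,100],
    [[3,-3,0],-0.9,100],
    [[4,-4,0],-1.2,100],
    [[5,-5,0],-1.5,100],
    [[6,-6,0],-1.8,100],
    [[7,-7,0],-2.1,100],
    [[7.3,-7.6,-1],-2.1,100],
    [[7.3,-7.6,-1],-2.1,100],
    [[7.3,-7.6,-1],-2.1,100],
    [[7.3,-7.6,-1],-2.1,100],
  ],
)

```text
clock: 1.25
tcp_pos: [0.4513, 0.2996, 0.1905]
orientation: [0.873, 0.487, -0.001, 0.0]
force: [-0.6, 0.3, -0.1]
width: 0.0853
```

Run:
```python
from h import *
i,K,T=snap('wrist','w2.png')
o=manip.get_obs();print({k:np.round(v,4).tolist() for k,v in o.items()})
```

```text
{'clock': 1.3, 'joints': [0.4773, 0.4233, 1.6012, -0.0002, 1.118, -0.542], 'qvel': [0.0202, -0.0094, -0.0046, 0.0004, 0.0005, 0.0004], 'effort': [-2.3173, -74.9374, -32.7859, -0.1211, -0.0535, -0.0837], 'tcp_pos': [0.4511, 0.3003, 0.191], 'orientation': [0.8729, 0.4879, -0.0005, 0.0001], 'force': [0.3711, 0.7954, -0.6181], 'wrist_torque': [0.0335, -0.0145, 0.046], 'width': 0.0854}
```

View pics/w2.png

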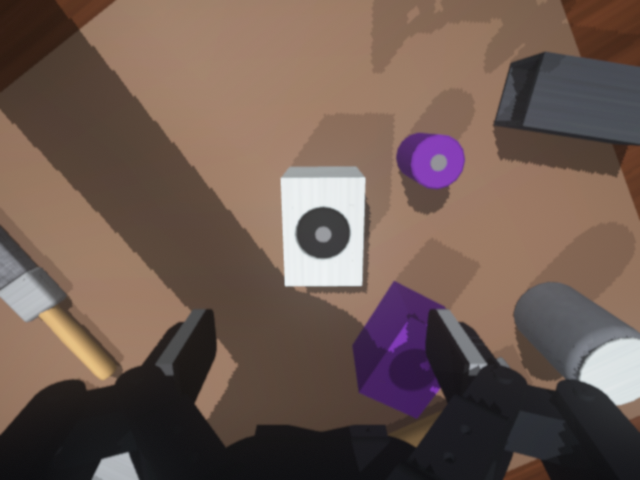

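Run:
```python
from h import *
i,K,T=load('w2.png');g=i.astype(int)
a=np.radians(58.3);X=np.array([np.cos(a),np.sin(a)]);Y=np.array([-X[1],X[0]])
m=((g.min(2)>150)).astype(np.uint8);m[:,:270]=0;m[:,380:]=0;m[300:]=0;m[:179]=0
m=cv2.morphologyEx(m,cv2.MORPH_OPEN,np.ones((3,3)))
c=max(cv2.findContours(m,0,1)[0],key=cv2.contourArea);box=cv2.boxPoints(cv2.minAreaRect(c))
P=np.array([ray(K,T,p,.072)[:2] for p in box]);print(box.round(1).tolist(),P.round(4).tolist(),P.mean(0))
for k in range(4):
    d=P[(k+1)%4]-P[k];print(np.linalg.norm(d),np.degrees(np.arctan2(d[1],d[0]))%180)
b=((g.max(2)<95)).astype(np.uint8);b[:,:285]=0;b[:,360:]=0;b[:195]=0;b[275:]=0
c=max(cv2.findContours(b,0,1)[0],key=cv2.contourArea);e=cv2.fitEllipse(cv2.convexHull(c));print('bush',e,ray(K,T,e[0],.072))
C=ray(K,T,e[0],.072)[:2]
for n,uv,z in [('cylTop',(438,162),.06),('cyl left edge top',(411,165),.06),('cyl left bottom',(398,158),0),('cyl bottom low',(425,185),.03),('pb top corner',(405,318),.072),('pb left',(356,345),0.0),('pb upper',(396,283),0.0)
 ,('pb l72',(356,345),0.072),('pb u72',(396,283),0.072)]:
    d=ray(K,T,uv,z)[:2]-C;print(n,(X@d).round(4),(Y@d).round(4))
```

```text
[[280.0, 179.0], [365.0, 179.0], [365.0, 286.0], [280.0, 286.0]] [[0.4009, 0.2969], [0.4326, 0.3484], [0.5051, 0.3073], [0.4703, 0.2507]] [0.4522174  0.30081948]
0.06049683386221642 58.33687649296222
0.08334263987073051 150.45362464893742
0.06644519613334456 58.374492406301286
0.08337880261127503 146.36428314643868
bush ((322.64019775390625, 232.37445068359375), (49.43674850463867, 52.32878494262695), 86.04803466796875) [0.45053068 0.30198873 0.072     ]
cylTop 0.0846 0.0504
cyl left edge top 0.0649 0.0482
cyl left bottom 0.0674 0.0479
cyl bottom low 0.085 0.0287
pb top corner 0.0664 -0.0718
pb left 0.0357 -0.1451
pb upper 0.0733 -0.0737
pb l72 0.0278 -0.097
pb u72 0.0572 -0.0411
```

Emit:
play_rows(
  rows=[
    [[0,0.02,-1],0,100],
    [[0,0.02,-2],0,100],
    [[0,0.02,-2.7],0,100],
    [[0,0.02,-3.2],0,100],
    [[0,0.02,-3.6],0,100],
    [[0,0.02,-3.88],0,100],
    [[0,0.02,-3.88],0,100],
    [[0,0.02,-3.88],0,100],
  ],
  grip_force=60,
)

```text
clock: 2.1
tcp_pos: [0.4512, 0.3018, 0.0364]
orientation: [0.873, 0.488, -0.0, 0.0]
force: [-0.3, -1.1, 0.0]
width: 0.0852
```

Run:
```python
from h import *
i,K,T=snap('wrist','w3.png');snap('scene','s3.png')
```

```text
(no output)
```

View pics/w3.png

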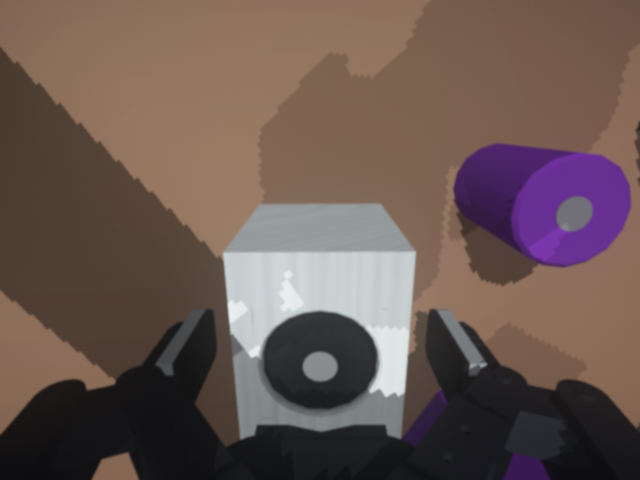

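The block is centred at about (320,360) with clearance to both fingers (inner edges at 215 and 427), and nothing else is in the way. Closing.

Emit:
play_rows(
  rows=[
    [[0,0,0],0,50],
    [[0,0,0],0,50],
    [[0,0,0],0,50],
    [[0,0,0],0,50],
    [[0,0,0],0,50],
    [[0,0,0],0,50],
    [[0,0,0],0,50],
    [[0,0,0],0,50],
  ],
  grip_force=80,
)

```text
clock: 3.0
tcp_pos: [0.4518, 0.3018, 0.0377]
orientation: [0.873, 0.488, 0.001, 0.0]
force: [-2.6, -0.1, 15.2]
width: 0.0587
```

Emit:
play_rows(
  rows=[
    [[0,0,0.2],0,50],
    [[0,0,0.6],0,50],
    [[0,0,1.2],0,50],
    [[0,0,2],0,50],
    [[0,0,3],0,50],
    [[0,0,4],0,50],
    [[0,0,4],0,50],
    [[0,0,4],0,50],
  ],
)

```text
clock: 3.8
tcp_pos: [0.4517, 0.3018, 0.1982]
orientation: [0.873, 0.488, 0.001, 0.0]
force: [-0.9, 0.5, -6.5]
width: 0.0588
```

Run:
```python
from h import *
i,K,T=snap('wrist','w4.png');j,_,_=snap('scene','s4.png')
o=manip.get_obs();print({k:np.round(v,4).tolist() for k,v in o.items()})
c=cv2.resize(j[100:250,280:480],(800,600));cv2.imwrite('pics/s4c.png',c[:,:,::-1])
```

```text
{'clock': 3.9, 'joints': [0.4791, 0.4171, 1.594, -0.0002, 1.1311, -0.5406], 'qvel': [0.0021, 0.0122, 0.0036, -0.0151, -0.0089, -0.0], 'effort': [0.0385, -81.8095, -36.3997, -0.006, -0.0189, 0.0003], 'tcp_pos': [0.4509, 0.3013, 0.1965], 'orientation': [0.8728, 0.4881, -0.0003, 0.0001], 'force': [1.6632, -1.2269, -6.1053], 'wrist_torque': [-0.1494, -0.3242, 0.0215], 'width': 0.0591}
```

View pics/s4c.png

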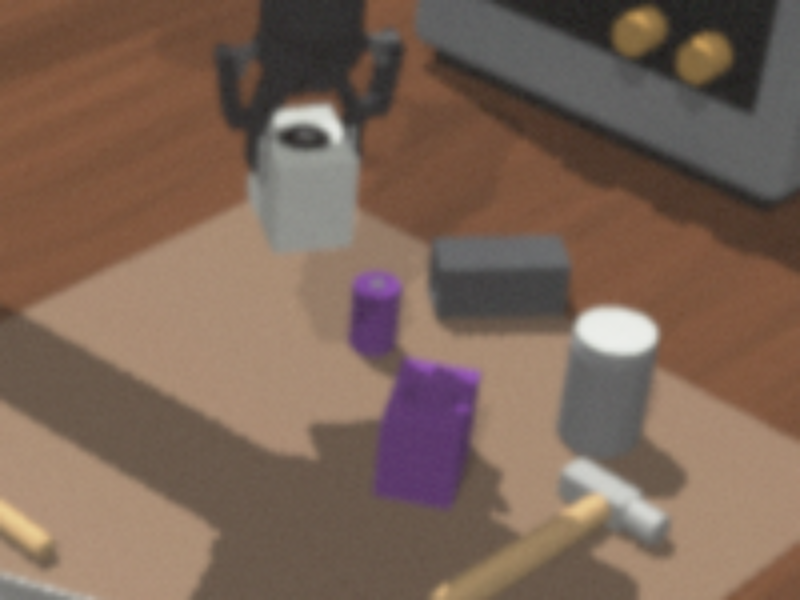

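View pics/w4.png

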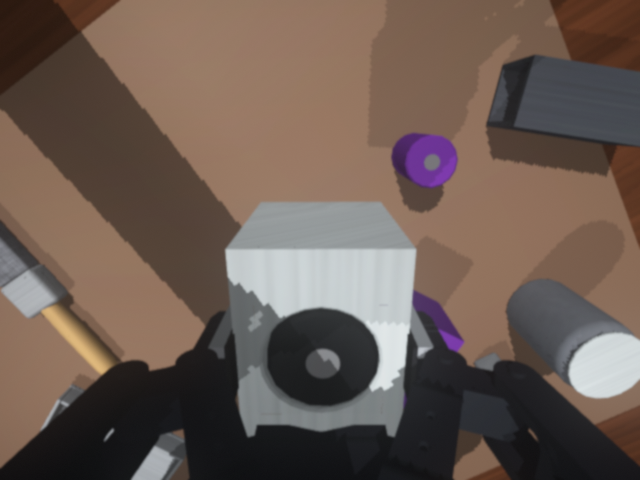

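Run:
```python
from h import *
i,K,T=load('w4.png');g=i.astype(int)
b=((g.max(2)<95)).astype(np.uint8);b[:,:260]=0;b[:,390:]=0;b[:300]=0;b[412:]=0
c=max(cv2.findContours(b,0,1)[0],key=cv2.contourArea);e=cv2.fitEllipse(cv2.convexHull(c));p=ray(K,T,e[0],.1965+.035);print(e,p,p-manip.get_obs()['tcp_pos'])
j,Ks,Ts=load('scene1.png');i2,Kt,Tt=load('top1.png')
m=((j.min(2)>110)).astype(np.uint8);m[:265]=0;m[290:]=0;m[:,:195]=0;m[:,222:]=0
ys,xs=np.nonzero(m);print(len(xs),xs.min(),xs.max(),ys.min(),ys.max())
print(proj(Ks,Ts,[.481,-.272,.051]),proj(Ks,Ts,[.481,-.272,.015]))
a=cv2.resize(j[255:315,170:250],(800,600),interpolation=cv2.INTER_CUBIC);cv2.imwrite('pics/pin.png',a[:,:,::-1])
```

```text
((319.67987060546875, 357.8371276855469), (99.54296112060547, 117.21155548095703), 90.6578140258789) [0.4507887  0.30232526 0.2315    ] [-0.00014116  0.00100657  0.03503334]
377 195 221 265 289
[205.99763957 273.91398998] [207.83572584 283.7001884 ]
```

View pics/pin.png

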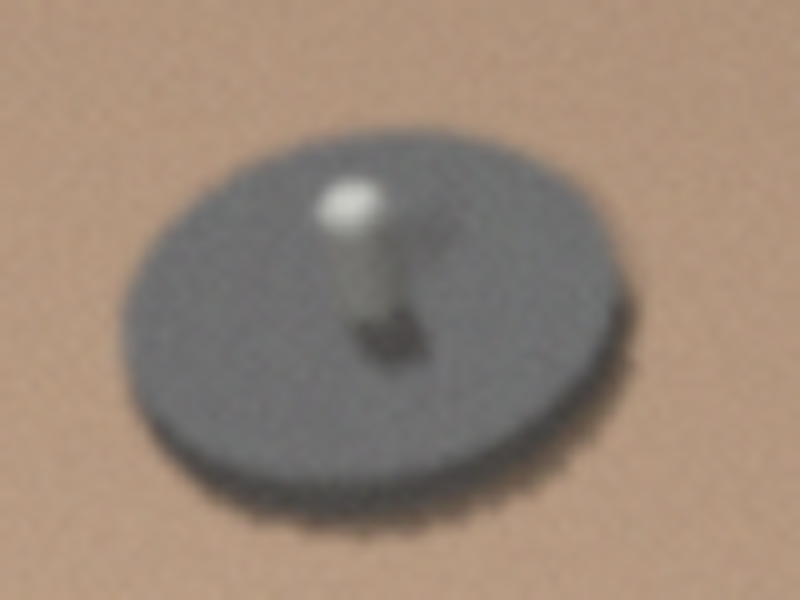

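Emit:
play_rows(
  rows=[
    [[0,-0.7,0],-0.3,50],
    [[0,-1.7,0],-0.7,50],
    [[0.1,-2.8,0],-1.1,50],
    [[0.2,-3.9,0],-1.5,50],
    [[0.3,-5,0],-1.9,50],
    [[0.3,-6,0],-2.3,50],
    [[0.3,-7,0],-2.7,50],
    [[0.3,-7.8,0],-3,50],
    [[0.3,-8.4,0],-3,50],
    [[0.3,-8.9,0],-3,50],
    [[0.3,-8.9,0],-3,50],
    [[0.3,-8.9,0],-3,50],
  ],
)

```text
clock: 5.1
tcp_pos: [0.4621, -0.0547, 0.1953]
orientation: [0.955, 0.295, -0.001, -0.001]
force: [0.1, 0.3, -5.1]
width: 0.0587
```

Run:
```python
from h import *
i,K,T=snap('wrist','w5.png')
o=manip.get_obs();print({k:np.round(v,4).tolist() for k,v in o.items()})
```

```text
{'clock': 5.15, 'joints': [-0.2452, 0.3183, 1.77, -0.0001, 1.0561, -0.8457], 'qvel': [0.0139, -0.0061, -0.003, 0.0117, 0.0155, -0.0012], 'effort': [-1.5305, -66.4116, -32.9262, -0.0953, -0.0291, -0.0677], 'tcp_pos': [0.4622, -0.0543, 0.1955], 'orientation': [0.9553, 0.2958, -0.0012, -0.0007], 'force': [-0.3369, 1.3262, -6.4588], 'wrist_torque': [0.2819, 0.2122, 0.0254], 'width': 0.0588}
```

View pics/w5.png

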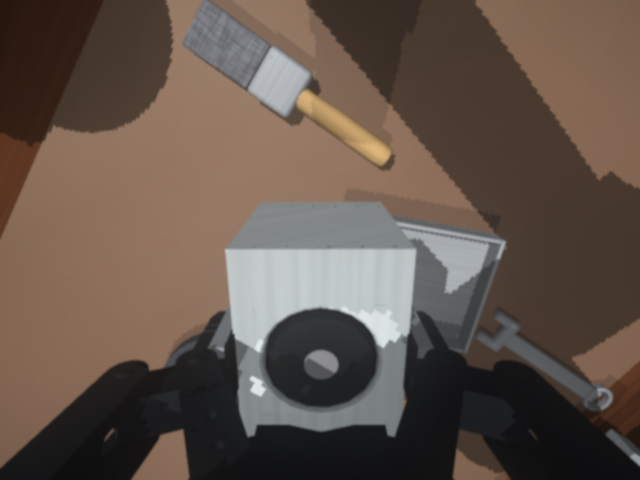

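Run:
```python
from h import *
j,Ks,Ts=load('scene1.png')
print(ray(Ks,Ts,(204.75,275.1),.051))
m=((j.max(2)<105)&(abs(j[:,:,0].astype(int)-j[:,:,2])<20)).astype(np.uint8);m[:262]=0;m[304:]=0;m[:,:178]=0;m[:,236:]=0
# top-face rim ellipse from crop: left 122, right 622, top 130, bottom 480
print(ray(Ks,Ts,(170+37.2-.5,255+30.5-.5),.015))
```

```text
[ 0.48252049 -0.27681726  0.051     ]
[ 0.48301356 -0.2768774   0.015     ]
```

Top and scene views disagree by about 5 mm on the pin's y (-0.272 against -0.277). I'll get a wrist view of the pin from beyond it.

Emit:
play_rows(
  rows=[
    [[0.2,-0.7,0],0,50],
    [[0.4,-1.7,0],0,50],
    [[0.7,-2.8,0],0,50],
    [[1,-3.8,0],0,50],
    [[1.3,-4.8,0],0,50],
    [[1.6,-5.8,0],0,50],
    [[1.9,-6.8,0],0,50],
    [[2.1,-7.6,0],0,50],
    [[2.2,-8.2,0],0,50],
    [[2.2,-8.4,0],0,50],
    [[2.2,-8.4,0],0,50],
    [[2.2,-8.4,0],0,50],
  ],
)

```text
clock: 6.35
tcp_pos: [0.5502, -0.3887, 0.195]
orientation: [0.955, 0.296, -0.001, -0.001]
force: [-0.8, 1.4, -5.8]
width: 0.0591
```

Run:
```python
from h import *
i,K,T=snap('wrist','w6.png')
o=manip.get_obs();print({k:np.round(v,4).tolist() for k,v in o.items()});print(proj(K,T,[.481,-.272,.051]))
```

```text
{'clock': 6.4, 'joints': [-0.703, 0.5969, 1.2543, -0.0011, 1.294, -1.3043], 'qvel': [0.0026, -0.0048, -0.0038, 0.0004, 0.0057, -0.0023], 'effort': [-1.027, -99.9846, -40.2504, -0.0701, -0.0142, -0.0008], 'tcp_pos': [0.5502, -0.3886, 0.1952], 'orientation': [0.9551, 0.2963, -0.0014, -0.0012], 'force': [-0.1455, 0.41, -5.7474], 'wrist_torque': [0.0289, -0.0058, 0.0205], 'width': 0.059}
[333.57445059  39.91742341]
```

View pics/w6.png

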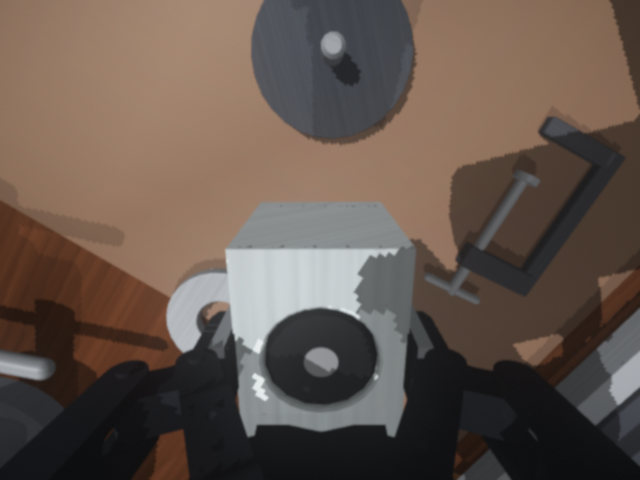

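Run:
```python
from h import *
i,K,T=load('w6.png')
g=i.astype(int);m=(g.min(2)>130).astype(np.uint8);m[70:]=0;m[:25]=0;m[:,:310]=0;m[:,355:]=0
M=cv2.moments(m,True);uv=(M['m10']/M['m00'],M['m01']/M['m00']);print(uv,M['m00'],ray(K,T,uv,.051))
p=ray(K,T,uv,.051);o=manip.get_obs()
print((p[:2]-np.array(o['tcp_pos'])[:2])/.04)
```

```text
(331.58153846153846, 42.80307692307692) 325.0 [ 0.48088422 -0.27427149  0.051     ]
[-1.7329983   2.85859819]
```

Emit:
play_rows(
  rows=[
    [[-0.6,0.9,0],0,50],
    [[-1.2,1.9,0],0,50],
    [[-1.73,2.85,0],0,50],
    [[-1.73,2.85,-0.6],0,50],
    [[-1.73,2.85,-1.3],0,50],
    [[-1.73,2.85,-1.9],0,50],
    [[-1.73,2.85,-2.3],0,50],
    [[-1.73,2.85,-2.4],0,50],
    [[-1.73,2.85,-2.4],0,50],
    [[-1.73,2.85,-2.4],0,50],
  ],
)

```text
clock: 7.4
tcp_pos: [0.4815, -0.2746, 0.1002]
orientation: [0.955, 0.296, -0.001, -0.001]
force: [0.9, -0.8, -4.2]
width: 0.059
```

Run:
```python
from h import *
o=manip.get_obs();print({k:np.round(v,4).tolist() for k,v in o.items()})
j,K,T=snap('scene','s7.png')
c=cv2.resize(j[180:330,130:330],(800,600),interpolation=cv2.INTER_CUBIC);cv2.imwrite('pics/s7c.png',c[:,:,::-1])
```

```text
{'clock': 7.4, 'joints': [-0.6255, 0.5605, 1.6605, -0.001, 0.9229, -1.2269], 'qvel': [-0.0021, -0.0029, -0.0043, -0.0014, -0.0109, -0.0006], 'effort': [0.1705, -84.0318, -27.1862, 0.0015, 0.0224, 0.0071], 'tcp_pos': [0.4815, -0.2746, 0.1002], 'orientation': [0.955, 0.2965, -0.001, -0.0007], 'force': [0.9109, -0.7703, -4.2166], 'wrist_torque': [-0.2474, -0.1791, -0.0571], 'width': 0.059}
```

View pics/s7c.png

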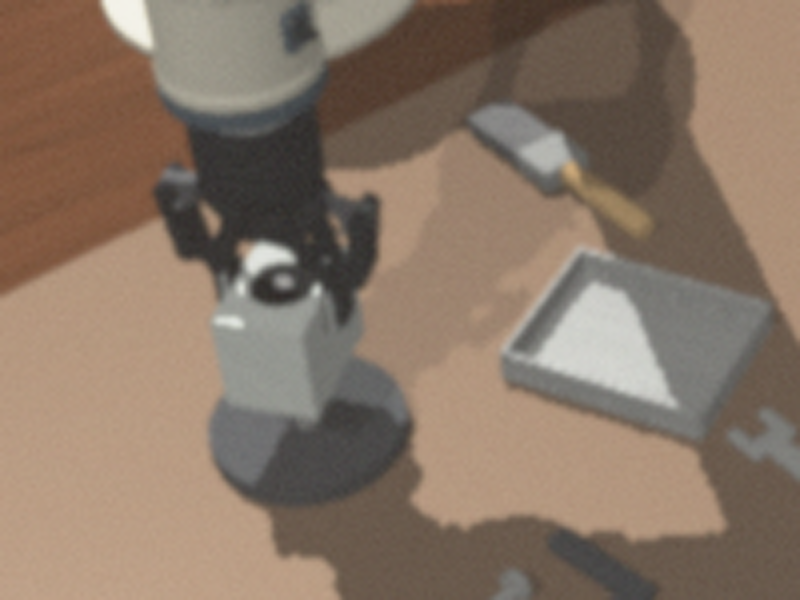

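Emit:
play_rows(
  rows=[
    [[0,0,-0.15],0,50],
    [[0,0,-0.3],0,50],
    [[0,0,-0.4],0,50],
    [[0,0,-0.5],0,50],
    [[0,0,-0.55],0,50],
    [[0,0,-0.55],0,50],
  ],
)

```text
clock: 8.05
tcp_pos: [0.4814, -0.2746, 0.0779]
orientation: [0.955, 0.296, -0.001, -0.001]
force: [0.8, -0.1, -4.9]
width: 0.0589
```

Emit:
play_rows(
  rows=[
    [[0,0,-0.15],0,50],
    [[0,0,-0.3],0,50],
    [[0,0,-0.42],0,50],
    [[0,0,-0.52],0,50],
    [[0,0,-0.6],0,50],
    [[0,0,-0.6],0,50],
  ],
)

```text
clock: 8.65
tcp_pos: [0.4812, -0.2745, 0.0535]
orientation: [0.955, 0.296, -0.001, -0.001]
force: [0.7, -0.3, -4.9]
width: 0.0586
```

Run:
```python
from h import *
i,K,T=snap('wrist','w8.png');j,K,T=snap('scene','s8.png')
o=manip.get_obs();print({k:np.round(v,4).tolist() for k,v in o.items()})
c=cv2.resize(j[180:330,130:330],(800,600),interpolation=cv2.INTER_CUBIC);cv2.imwrite('pics/s8c.png',c[:,:,::-1])
```

```text
{'clock': 8.75, 'joints': [-0.6257, 0.6316, 1.693, -0.0011, 0.8197, -1.2268], 'qvel': [-0.0008, -0.0043, -0.0021, 0.0051, 0.0207, 0.0012], 'effort': [-0.0101, -86.591, -23.3205, -0.0053, -0.0038, 0.0001], 'tcp_pos': [0.4814, -0.2746, 0.0539], 'orientation': [0.9551, 0.2964, -0.0011, -0.0008], 'force': [-0.6172, 1.0845, -4.3058], 'wrist_torque': [0.3247, 0.2641, 0.018], 'width': 0.059}
```

View pics/s8c.png

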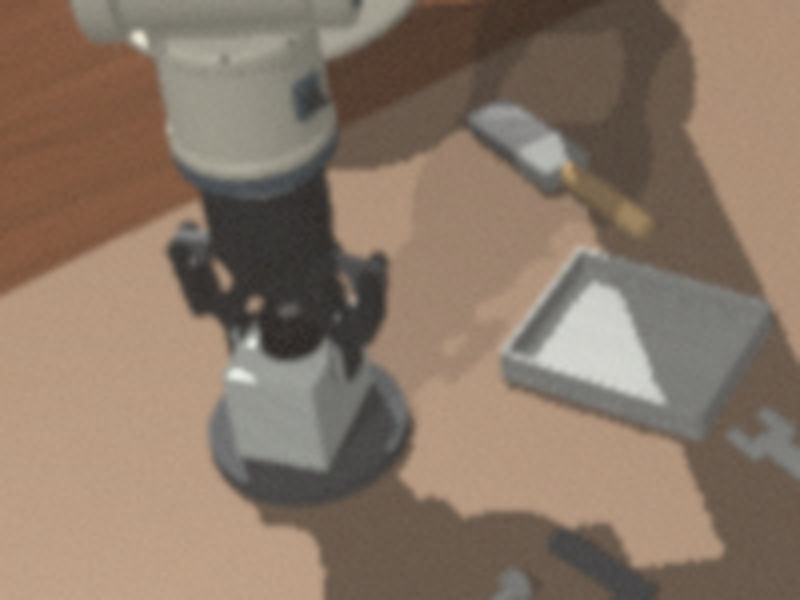

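View pics/w8.png

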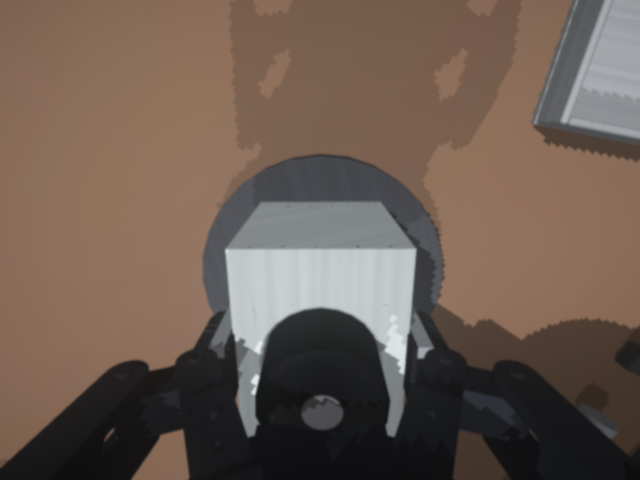

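The bushing stands proud in both views and the force is still about -5 N, so the block isn't on the disc yet. I'll ease it down.

Emit:
play_rows(
  rows=[
    [[0,0,-0.02],0,50],
    [[0,0,-0.04],0,50],
    [[0,0,-0.06],0,50],
    [[0,0,-0.06],0,50],
  ],
)

```text
clock: 9.15
tcp_pos: [0.4815, -0.2747, 0.0528]
orientation: [0.955, 0.296, -0.001, -0.0]
force: [-6.3, 4.1, 19.3]
width: 0.0585
```

Emit:
play_rows(
  rows=[
    [[0,0,0],0,100],
    [[0,0,0],0,100],
    [[0,0,0],0,100],
    [[0,0,0],0,100],
    [[0,0,0],0,100],
    [[0,0,0],0,100],
    [[0,0,0],0,100],
  ],
)

```text
clock: 9.85
tcp_pos: [0.4815, -0.2747, 0.0527]
orientation: [0.955, 0.296, -0.001, -0.0]
force: [-0.6, 0.8, 0.9]
width: 0.0852
```

Run:
```python
from h import *
i,K,T=snap('wrist','w9.png');j,K,T=snap('scene','s9.png')
c=cv2.resize(j[180:330,130:330],(800,600),interpolation=cv2.INTER_CUBIC);cv2.imwrite('pics/s9c.png',c[:,:,::-1])
```

```text
(no output)
```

View pics/w9.png

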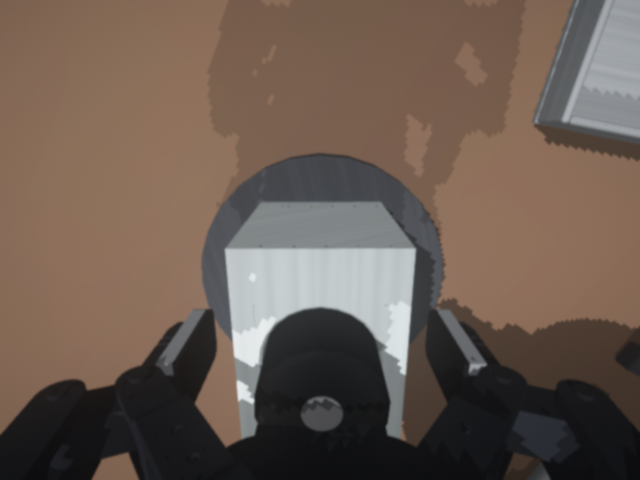

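View pics/s9c.png

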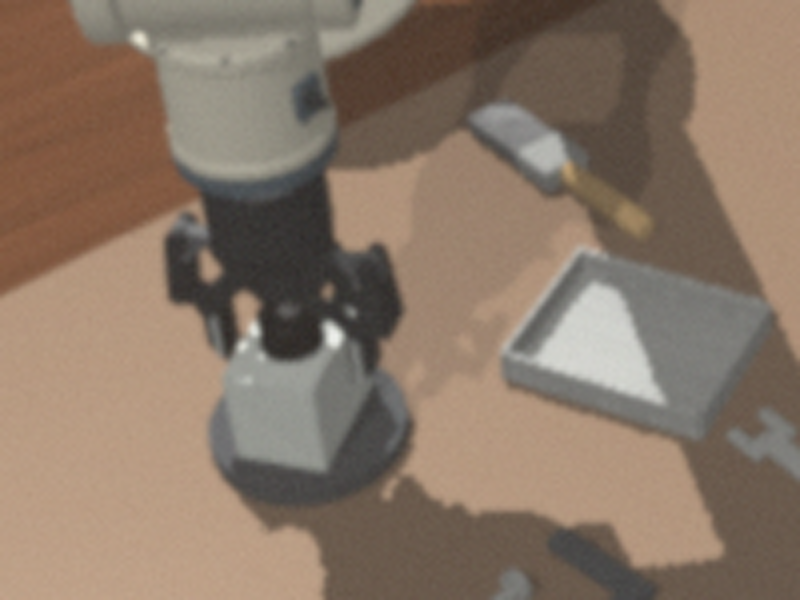

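Emit:
play_rows(
  rows=[
    [[0,0,0.2],0,100],
    [[0,0,0.5],0,100],
    [[0,0,0.8],0,100],
    [[0,0,0.94],0,100],
    [[0,0,0.94],0,100],
    [[0,0,0.94],0,100],
  ],
  grip_force=40,
)

```text
clock: 10.55
tcp_pos: [0.4815, -0.2748, 0.0905]
orientation: [0.955, 0.296, -0.001, -0.0]
force: [0.1, 0.4, 0.0]
width: 0.086
```

Run:
```python
from h import *
i,K,T=snap('wrist','w10.png');o=manip.get_obs();print(o['tcp_pos'],o['force'])
print(ray(K,T,(321,367),.111))
```

```text
[ 0.48137722 -0.27460718  0.09017317] [-0.36189641  0.45692965 -0.25742274]
[ 0.48880916 -0.28455058  0.111     ]
```

View pics/w10.png

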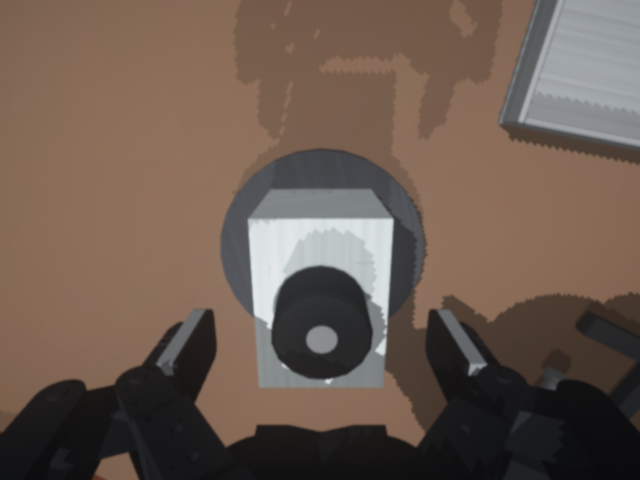

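Run:
```python
from h import *
i,K,T=load('w10.png')
for v in (325,332,339): print(ray(K,T,(322,v),.111))
```

```text
[ 0.47848517 -0.26884873  0.111     ]
[ 0.48020035 -0.2713418   0.111     ]
[ 0.48193873 -0.27386859  0.111     ]
```

Emit:
play_rows(
  rows=[
    [[0,0,0],0,52],
    [[0,0,0],0,52],
    [[0,0,0],0,52],
    [[0,0,0],0,52],
    [[0,0,0],0,52],
  ],
)

```text
clock: 11.1
tcp_pos: [0.4814, -0.2746, 0.0901]
orientation: [0.955, 0.296, -0.001, -0.001]
force: [0.2, -0.3, -0.1]
width: 0.0445
```

Run:
```python
from h import *
i,K,T=snap('wrist','w11.png');o=manip.get_obs();print(o['tcp_pos'],o['force'],o['width'])
j,K,T=snap('scene','s11.png')
c=cv2.resize(j[220:310,150:270],(800,600),interpolation=cv2.INTER_CUBIC);cv2.imwrite('pics/s11c.png',c[:,:,::-1])
```

```text
[ 0.48134585 -0.27463777  0.09010731] [ 0.32255851 -0.09979281  0.41617972] 0.04427472882253428
```

View pics/w11.png

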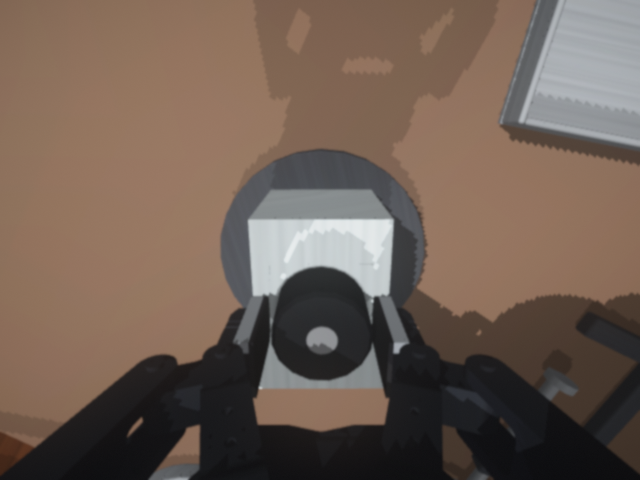

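View pics/s11c.png

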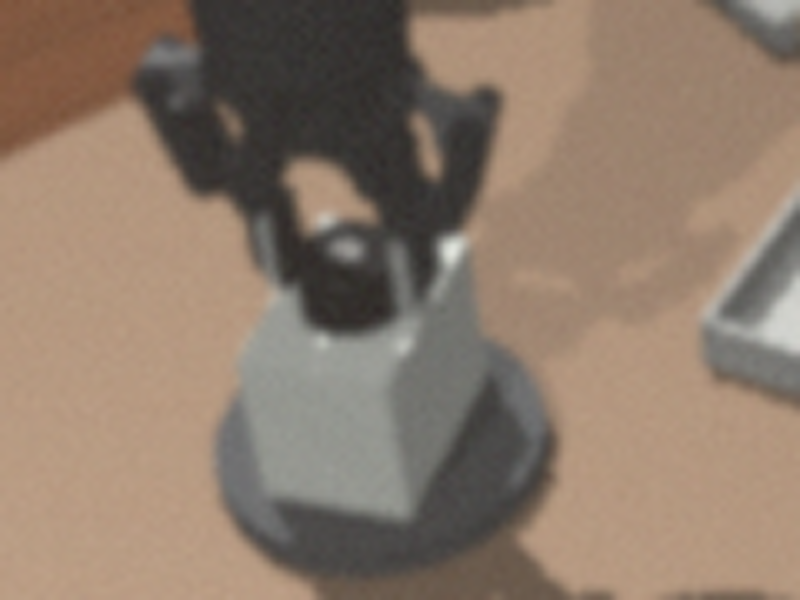

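Emit:
play_rows(
  rows=[
    [[0,0,0],0,30],
    [[0,0,0],0,30],
    [[0,0,0],0,30],
    [[0,0,0],0,30],
    [[0,0,0],0,30],
    [[0,0,0],0,30],
  ],
  grip_force=40,
)

```text
clock: 11.8
tcp_pos: [0.4815, -0.2747, 0.0904]
orientation: [0.955, 0.296, -0.001, -0.0]
force: [-1.6, -0.9, 6.2]
width: 0.0385
```

Emit:
play_rows(
  rows=[
    [[0,0,0.1],0,30],
    [[0,0,0.2],0,30],
    [[0,0,0.35],0,30],
    [[0,0,0.5],0,30],
    [[0,0,0.5],0,30],
  ],
)

```text
clock: 12.3
tcp_pos: [0.4819, -0.275, 0.1114]
orientation: [0.955, 0.296, -0.0, 0.0]
force: [-0.3, 0.0, -1.0]
width: 0.0384
```

Run:
```python
from h import *
i,K,T=snap('wrist','w12.png')
j,K,T=snap('scene','s12.png')
c=cv2.resize(j[220:310,150:270],(800,600),interpolation=cv2.INTER_CUBIC);cv2.imwrite('pics/s12c.png',c[:,:,::-1])
```

```text
(no output)
```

View pics/s12c.png

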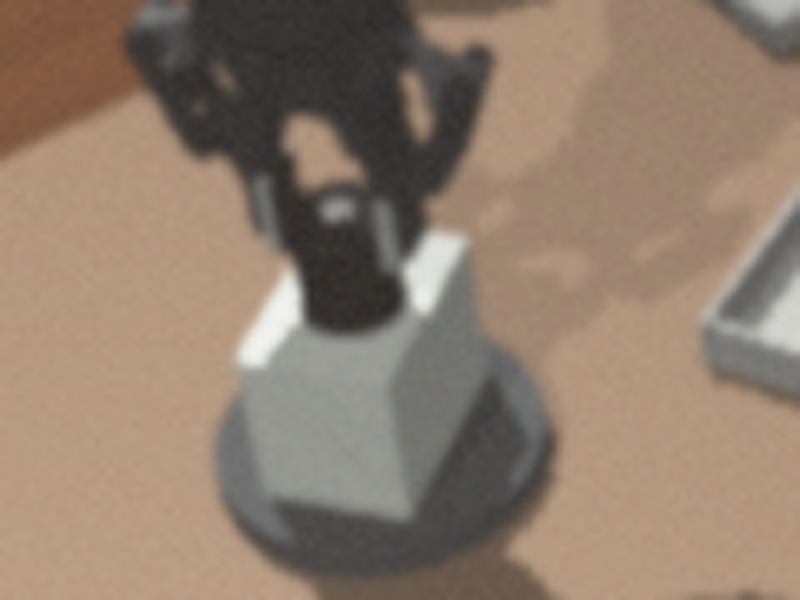

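Emit:
play_rows(
  rows=[
    [[0,0,0.2],0,30],
    [[0,0,0.5],0,30],
    [[0,0,1],0,30],
    [[0,0,1.6],0,30],
    [[0,0,2.1],0,30],
    [[0,0,2.2],0,30],
    [[0,0,2.2],0,30],
    [[0,0,2.2],0,30],
  ],
)

```text
clock: 13.2
tcp_pos: [0.4812, -0.2745, 0.198]
orientation: [0.955, 0.296, -0.001, -0.001]
force: [0.5, -0.3, -1.4]
width: 0.038
```

Run:
```python
from h import *
i,K,T=snap('wrist','w13.png')
j,Ks,Ts=snap('scene','s13.png')
o=manip.get_obs();print(o['tcp_pos'],o['force'],o['width'])
c=cv2.resize(j[170:320,130:330],(800,600),interpolation=cv2.INTER_CUBIC);cv2.imwrite('pics/s13c.png',c[:,:,::-1])
```

```text
[ 0.48110633 -0.27448104  0.19765863] [ 0.54154094  0.47987537 -0.47111385] 0.03837628012649788
```

View pics/s13c.png

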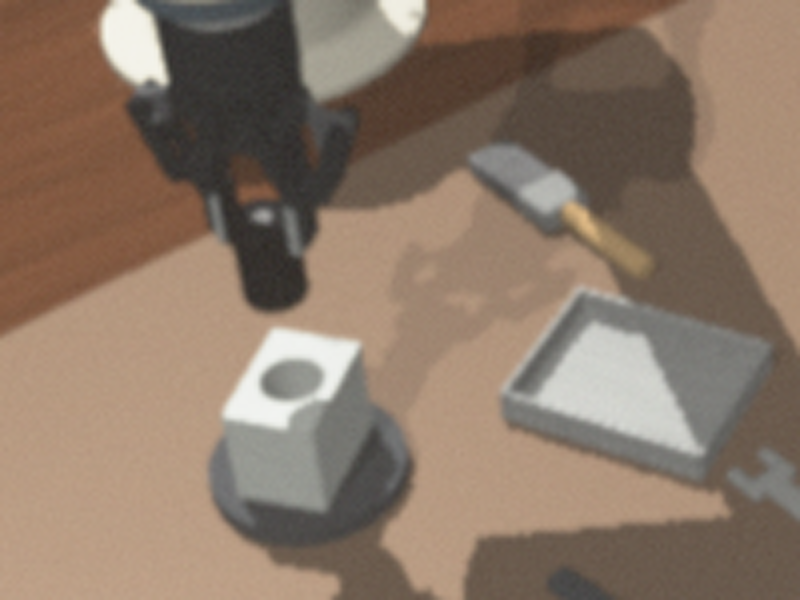

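View pics/w13.png

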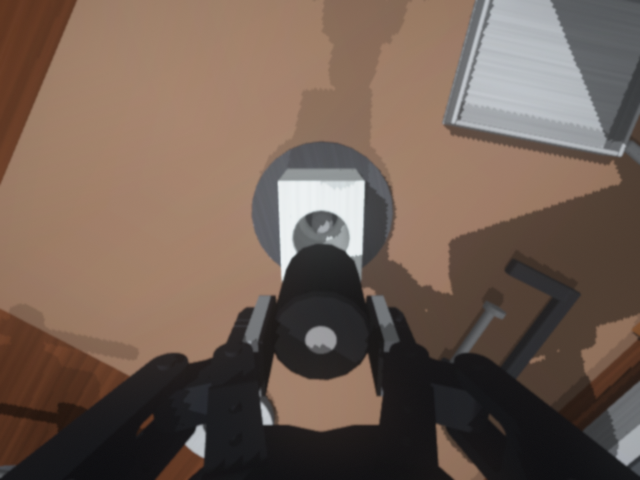

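Emit:
play_rows(
  rows=[
    [[0.2,0.4,0],-0.2,30],
    [[0.5,1.1,0],-0.4,30],
    [[0.9,2,0],-0.7,30],
    [[1.3,3,0],-1,30],
    [[1.7,4,0],-1.2,30],
    [[2,4.8,0],-1.2,30],
    [[2.17,5.2,0],-1.2,30],
    [[2.17,5.29,0],-1.2,30],
    [[2.17,5.29,0],-1.2,30],
    [[2.17,5.29,0],-1.2,30],
  ],
)

```text
clock: 14.3
tcp_pos: [0.5674, -0.0637, 0.1973]
orientation: [0.977, 0.215, -0.002, -0.001]
force: [-0.1, 0.1, -0.2]
width: 0.0385
```

Run:
```python
from h import *
i,K,T=snap('wrist','w14.png')
o=manip.get_obs();print(o['tcp_pos'],o['force'],o['width'])
```

```text
[ 0.56748418 -0.06381393  0.1974216 ] [ 0.15501973  0.32160103 -1.11573859] 0.03837451098252613
```

View pics/w14.png

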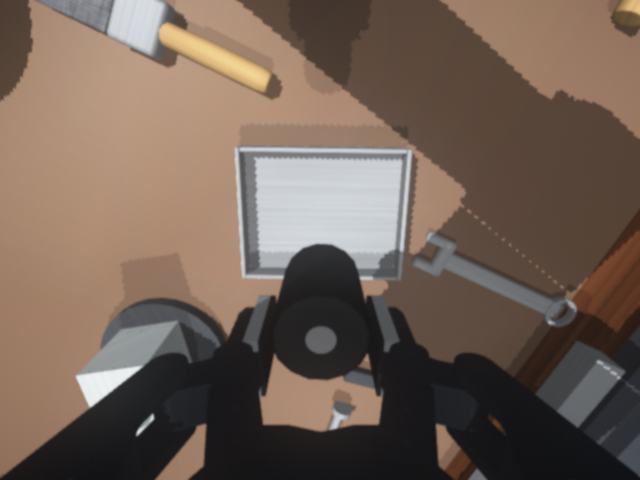

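Run:
```python
from h import *
i,K,T=load('w14.png')
P=np.array([ray(K,T,p,.025) for p in [(237,148),(411,150),(402,279),(242,278)]]);print(P.round(4),P.mean(0))
```

```text
[[ 0.4783 -0.0388  0.025 ]
 [ 0.6112  0.021   0.025 ]
 [ 0.6609 -0.0854  0.025 ]
 [ 0.5246 -0.1476  0.025 ]] [ 0.56877207 -0.06268769  0.025     ]
```

Emit:
play_rows(
  rows=[
    [[0.02,0.02,-0.5],0,30],
    [[0.02,0.02,-1.2],0,30],
    [[0.02,0.02,-1.9],0,30],
    [[0.02,0.02,-2.6],0,30],
    [[0.02,0.02,-3.2],0,30],
    [[0.02,0.02,-3.6],0,30],
    [[0.02,0.02,-3.72],0,30],
    [[0.02,0.02,-3.72],0,30],
    [[0.02,0.02,-3.72],0,30],
  ],
)

```text
clock: 15.25
tcp_pos: [0.5688, -0.0635, 0.0495]
orientation: [0.977, 0.215, -0.001, -0.001]
force: [-0.5, -0.3, -1.0]
width: 0.0385
```

Emit:
play_rows(
  rows=[
    [[0,0,-0.03],0,30],
    [[0,0,-0.06],0,30],
    [[0,0,-0.06],0,30],
  ],
)

```text
clock: 15.55
tcp_pos: [0.5689, -0.0635, 0.0474]
orientation: [0.977, 0.215, -0.001, -0.001]
force: [-0.3, 0.2, -0.8]
width: 0.0386
```

Emit:
play_rows(
  rows=[
    [[0,0,-0.03],0,30],
    [[0,0,-0.05],0,30],
    [[0,0,-0.05],0,30],
  ],
)

```text
clock: 15.85
tcp_pos: [0.5688, -0.0635, 0.0452]
orientation: [0.977, 0.215, -0.001, -0.001]
force: [-0.9, -0.8, -1.0]
width: 0.0386
```

Emit:
play_rows(
  rows=[
    [[0,0,-0.02],0,30],
    [[0,0,-0.02],0,30],
  ],
)

```text
clock: 16.05
tcp_pos: [0.5687, -0.0635, 0.0443]
orientation: [0.977, 0.215, -0.001, -0.001]
force: [1.0, -0.4, -0.8]
width: 0.0384
```

Emit:
play_rows(
  rows=[
    [[0,0,-0.02],0,30],
    [[0,0,-0.02],0,30],
  ],
)

```text
clock: 16.25
tcp_pos: [0.5688, -0.0635, 0.0435]
orientation: [0.977, 0.215, -0.001, -0.001]
force: [0.7, -0.4, 0.6]
width: 0.0385
```

Run:
```python
from h import *
j,Ks,Ts=snap('scene','s15.png')
o=manip.get_obs();print(o['tcp_pos'],o['force'],o['width'])
c=cv2.resize(j[210:300,240:360],(800,600),interpolation=cv2.INTER_CUBIC);cv2.imwrite('pics/s15c.png',c[:,:,::-1])
```

```text
[ 0.56881307 -0.06346541  0.04353327] [0.12205338 0.76935263 0.57760685] 0.03796678605362697
```

View pics/s15c.png

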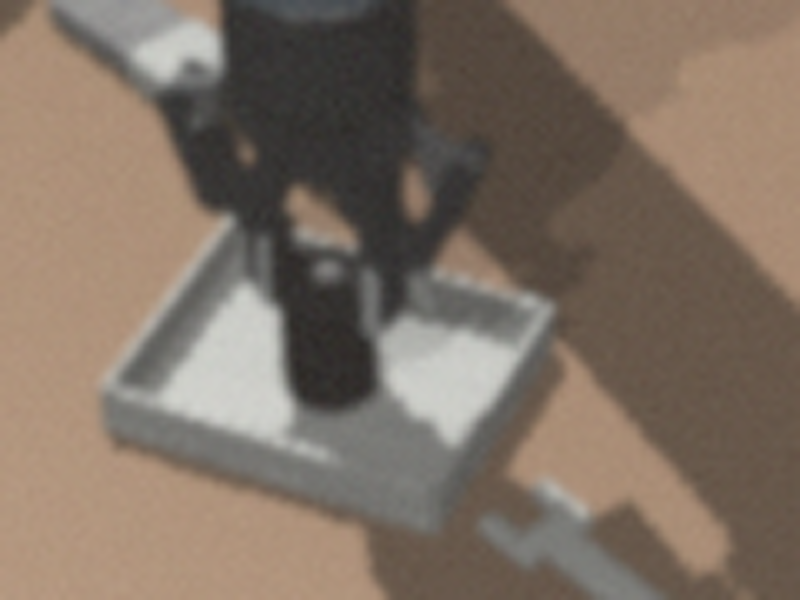

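Emit:
play_rows(
  rows=[
    [[0,0,-0.015],0,30],
    [[0,0,-0.015],0,30],
  ],
)

```text
clock: 16.5
tcp_pos: [0.5689, -0.0635, 0.0434]
orientation: [0.977, 0.215, -0.001, -0.001]
force: [-2.3, 0.5, 10.0]
width: 0.038
```

Contact (10 N), so the bushing is seated. Opening a little, then fully, then straight up.

Emit:
play_rows(
  rows=[
    [[0,0,0],0,50],
    [[0,0,0],0,60],
    [[0,0,0],0,80],
    [[0,0,0],0,80],
    [[0,0,0],0,80],
    [[0,0,0],0,80],
  ],
)

```text
clock: 17.1
tcp_pos: [0.5689, -0.0635, 0.0434]
orientation: [0.977, 0.215, -0.001, -0.001]
force: [0.3, 0.5, -0.1]
width: 0.0679
```

Emit:
play_rows(
  rows=[
    [[0,0,0.2],0,80],
    [[0,0,0.5],0,80],
    [[0,0,1],0,80],
    [[0,0,2],0,80],
    [[0,0,3],0,80],
    [[0,0,4],0,80],
    [[-1,1,5],0,80],
    [[-1,2,5],0,80],
    [[-1,3,5],0,80],
    [[-1,3,5],0,80],
    [[-1,3,5],0,80],
  ],
)

```text
clock: 18.2
tcp_pos: [0.5288, 0.0573, 0.2445]
orientation: [0.976, 0.216, 0.0, -0.0]
force: [0.2, 0.1, 0.7]
width: 0.0684
```

Run:
```python
from h import *
j,Ks,Ts=snap('scene','s16.png');i,K,T=snap('top','t16.png')
o=manip.get_obs();print(o['tcp_pos'],o['force'],o['width'],o['clock'])
```

```text
[0.52895325 0.05587613 0.24386369] [-0.7200429  -0.02687901 -0.54473209] 0.06802292268537158 18.3
```

View pics/s16.png

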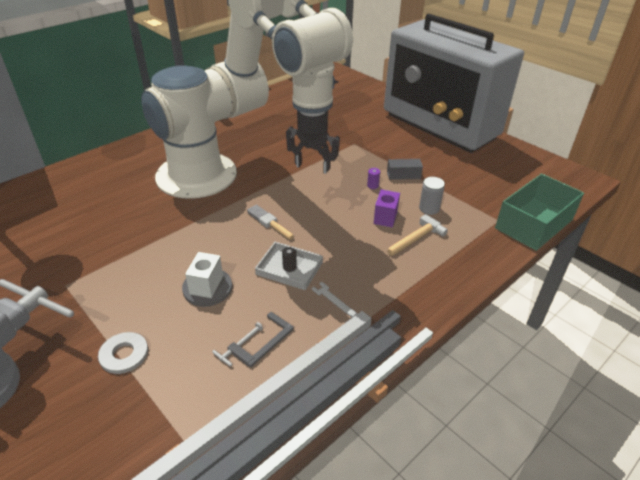

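View pics/t16.png

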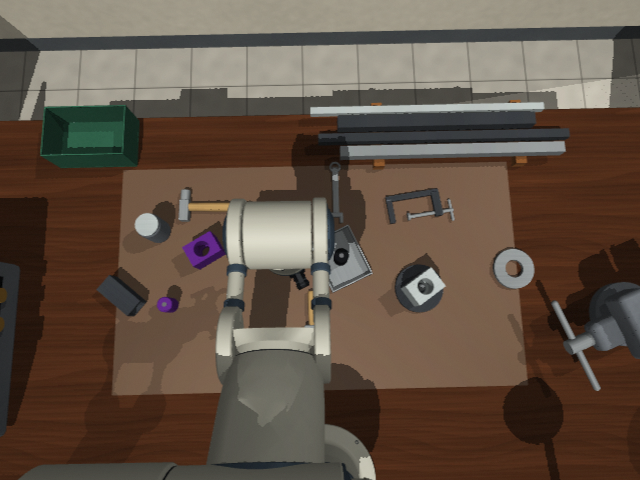

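The bushing stands upright in the tray at scene (289,259) and top (341,256). The empty block sits flat on the base at scene (205,275), and the bystanders are where they were. Handing in.

Run:
```python
from h import *
print(manip.finish_job())
```

```text
the job is handed in; nothing more can be done
None
```

The job is done and handed in at about 18.3 s of the 61 s allowed. I set the block over the pin and let go, and the bushing rose. I then gripped it by its raised end, lifted it out and stood it in the tray.

- **Final state:** the last scene and top pictures show the bushing upright near the middle of the tray. The empty block rests flat on the knock-out base with the pin in its hole, the other things look unmoved, and the arm is clear.
- **Forces:** the highest wrist force I read was about 19 N, when the block touched the base. Setting the bushing down read 10 N.
- **Disagreements:** the scene camera placed the pin about 3–5 mm from the top and wrist views. I used the wrist reading of (0.481, -0.274), and the pin entered the hole without contact. The measured finger openings (58.7 and 38.5 mm) were about 1.5 mm below the true widths of the block and bushing, which made no difference.

No check failed; the hand-in reports no verdict.

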